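Pull check of the sprung tension gauge

ROBOT

A 7-joint arm with a two-finger parallel gripper is mounted at the origin on the work surface. World frame = base frame: x ahead of the robot, y to its left, z up, the work surface at z = 0. Lengths are in m, angles in rad, forces in N, time in s.
With the tool pointing down it reaches from about 0.425 to 0.925 m from the base axis. Payload 6.8 kg.
Tool frame: the origin (TCP) lies midway between the tips of the shut fingers; the grasp point (between the pads) lies 19 mm behind it (bot.pinch_z is the distance from the TCP to the grasp point, in m); z points along the fingers, y is the line along which they close (so a half turn about z gives the same grasp; the last joint's range is limited). The gripper opens to 85 mm and grips with 20 to 120 N. Pads are 22 mm wide; open, the fingers measure 114 mm over their backs; the gripper's body (76 mm by 85 mm) begins 54 mm behind the grasp point. The pads swing forward as they close: fully open they stand 13 mm farther back than shut.
Start: joints at [1.002, 0.477, 0.022, 1.555, -0.011, 1.109, -0.083], TCP at [0.3, -0.605, 0.231] pointing down, gripper open.
Joint ranges: [-2.96, 2.96], [-0.34, 2.1], [-1.41, 1.46], [0.24, 2.44], [-1.37, 4.51], [0.17, 1.92], [-2.96, 2.96]. Speed limits (rad/s): [2.39, 2.39, 3.14, 3.14, 3.14, 3.14, 3.14].

INTERFACE

Orientations are given as a unit quaternion [w, x, y, z].
In Python, from station import bot, imaging gives the robot as it stands. The module is installed in compiled form; this text tells all that it offers.
- The arm moves only by the tool carry_out, never from a script. Its argument "targets" is a list of rows, each a list of 5 numbers: the shift along the tool's x, y, z in cm, then the turn about the tool's z in degrees, then the opening, from -1 (shut) to 1 (fully open). In form: [[x, y, z, yaw, gripper], ...]. A call has 1 to 12 rows; each row shifts and turns the commanded pose from where the row before left it, along the tool's axes as they then stand; what a row does not reach is not made up. A row lasts 1/10 s, in which the tool goes at most 50 mm and 8.59 degrees, less where a joint would pass 70% of its speed; a pose out of reach is approached as far as the arm can. A call is refused whole if a number of a shift passes 5 or a number of a turn 8.59, either way. A call with a gripper value outside its range is refused whole. The fingers move at their own pace and stop on an object; "force" is the grip in N (left out, the last holds). Time passes only in rows, so rows that do not move let the fingers close. It gives the time, the measured TCP pose, the force, the opening and the grip force at its end, in the units of the state.
- bot.get_obs(): the state, without advancing time (a new reading comes with each control period).
- imaging.read_camera(name): name is "scene" or "top" or "wrist"; returns the picture (420x560x3 uint8, red, green, blue); there is no depth.
- imaging.calibration(name): a dict with "fx", "fy", "cx", "cy" (pixels), "extrinsics" (4x4, takes a point from world to camera coordinates). Camera axes: x right, y up, looking along -z (the intrinsics and any distortion apply to the point x, -y, -z); pixel columns grow to the right and rows downward; lengths in m; the calibration is good to about 2 mm. A picture is of the moment at which its call begins: read the wrist's pose just before it. calibration takes no time and is no camera call; for the wrist camera it gives the pose at the moment of the call.
- bot.hand_in(): hands the job in; it is judged then, once.
The state is a dict: "t": time; "q": joint angles; "joint_vel": joint speeds; "joint_torque": joint torques, N m; "eef_pos": TCP position; "tool_rot": TCP orientation; "contact_force": force on the tool from outside, world axes, zero at the start; "torque": the same for the moment, N m; "gripper_width": opening from 0.0 (shut) to 1.0 (fully open); "grasp_force": force on a finger pad.
Only numpy, scipy, OpenCV 4.12 (cv2) and the standard library are available. Lean on these libraries where they do the work, as an engineer would, in place of code of your own. Each camera call takes 0.05 s, during which the arm holds its last target. There are 200 camera calls.

TASK

Do the daily pull check on the sloping bench gauge: draw its sprung orange paddle out down the slope until the red pointer lines up with the green index clip, and hold it there steadily for two seconds. Then ease the slide fully back home under control, without letting it snap, and let go. Leave the clip where it is set and do not disturb the brass cup or the two screws.

Things in the scene. Friction and masses are not known exactly. Their poses are not given: they have to be found in the camera images.
- gauge: Fixed gauge, blue legs, 280 x 190 x 270 mm. Origin: centre of its underside; z up; its front is -x, roughly towards the robot. Its silver bed (340 x 190 mm) slopes 35 degrees, low end in front. BED FRAME: origin on the bed's top, 150 mm straight above this origin; the gauge's axes turned -35 degrees about y: bed x up the slope, bed y = gauge y, bed z the bed's normal, leaning to the robot.
- bed (a point): The bed frame's origin point, on the bed's upper surface (this point's own axes are the gauge's, untilted). The bed spans bed x -180 to +160 mm. A blue spring housing, 56 mm wide (66 at its front plate) and 50 mm high, stands on it from bed x = +35 to +150 mm.
- slide (a joint): Pull-out of the sprung slide in m: 0 = fully home, grows as it is drawn down the slope (bed -x), stop at 0.115. The spring pulls it home with about 2 N at home and 11 N at 0.1. Pointer and clip line up when slide = 0.050 + clip.
- paddle_grip (a point): Grip point in the orange paddle on the slide; its axes are the bed frame's. Paddle: a plate square to the slope, 12 mm thick along bed x (pinch it across this, tool along the bed's normal), 60 mm along bed y, 10 to 70 mm above the bed. Point: mid thickness and width, at home at bed (-40, 0, 52) mm. A 12 mm rod, its top 26 mm above the bed, runs up the slope to the housing.
- pointer (a point): Outer tip of the red pointer, a bar 5 mm wide that sticks out sideways (bed +y) from the paddle's foot over the white scale (a tick every 10 mm); at home it is at bed (-40, 64, 12.5) mm. Axes as the bed frame; it moves with the slide.
- clip (a joint): Setting of the green index clip in m, grows down the slope; 0 puts its mark 50 mm below the pointer's home, 0.05 puts it 100 mm below.
- index_mark (a point): Inner end of the black line in the middle of the green index clip, 4 mm beyond the path of the pointer's tip. The clip is 12 mm wide along the slope, 42 mm along bed y (outwards from this mark, past the bed's +y edge) and rises 18 mm above the bed. Axes as the bed frame: the pointer lines up when its bed x equals that of this mark.
- nut_cup: Loose brass nut cup, 70 mm across, 80 mm high, upright beside the gauge. Origin: centre of its underside.
- screw0: Loose yellowish cadmium panel screw, 70 mm long, standing on its 26 mm head, shank 12 mm. Origin: centre of its underside.
- screw1: Second panel screw, the same as the first.

How it is judged:
On the way:
1. the red pointer is held within 6 mm of the clip's mark (within the clip's width) for 1.5 s (x of pointer in the frame of index_mark between -0.006 and 0.006 m), for 1.5 s.
At the end, for the whole second after the job is handed in: The slide is back home (within 5 mm) and at rest, the clip within 5 mm of where it was set, and the cup and both screws within 20 mm of where they stood (value of joint slide below 0.005 m and velocity of joint slide between -0.01 and 0.01 m/s and distance of index_mark from where it was at the start of the episode below 0.005 m and distance of each of nut_cup, screw0, screw1 from where it was at the start of the episode below 0.02 m); the robot touches nothing.
It fails at once if the slide snaps back (faster than 0.4 m/s) (velocity of joint slide below -0.4 m/s).
It fails at once if the index clip is moved by more than 5 mm (distance of index_mark from where it was at the start of the episode above 0.005 m).
It fails at once if the brass nut cup is moved by more than 20 mm (distance of nut_cup from where it was at the start of the episode above 0.02 m).
It fails at once if the first panel screw is moved by more than 20 mm (distance of screw0 from where it was at the start of the episode above 0.02 m).
It fails at once if the second panel screw is moved by more than 20 mm (distance of screw1 from where it was at the start of the episode above 0.02 m).
It also fails if it takes over 45 s, if anything falls off the work surface, if the arm or the gripper's body presses on something with over 40 N, if the wrist force passes 120 N, or if a joint passes its speed limit or range.

## Working session

There is one attempt and no reset: what is moved stays moved. The work goes in short steps, Python scripts to look and compute and a tool call to move; the robot and the scene stay as the last step left them, time stands still between calls to the robot, and variables do not carry over. Pictures are saved under pics/ and viewed, at most 10 in all, crops included, and the job is handed in when it is done.

Besides the shell and the picture viewer there is one more tool, called as name(argument=value, ...), one argument or row to a line, values as JSON. carry_out: Moves the arm, as the interface text tells. Its arguments: {"type":"object","properties":{"targets":{"type":"array"},"force":{"type":"number"}},"required":["targets"]}

```bash
mkdir -p pics
python3 - <<'E'
from station import bot, imaging
import cv2
for n in ("scene","top"):
    im=imaging.read_camera(n); cv2.imwrite(f"pics/{n}0.png",cv2.resize(im[:,:,::-1],None,fx=1.4,fy=1.4,interpolation=cv2.INTER_CUBIC))
    c=imaging.calibration(n); print(n,c)
o=bot.get_obs(); print({k:o[k] for k in("t","eef_pos","tool_rot","gripper_width")},bot.pinch_z)
E
```

```text
scene {'fx': 452.74204147644326, 'fy': 452.74204147644326, 'cx': 278.17394200173277, 'cy': 214.0078017371669, 'extrinsics': array([[ 0.95117175,  0.30836992, -0.01342732, -0.59737907],
       [-0.19530276,  0.63496049,  0.74745034,  0.02352484],
       [ 0.23901702, -0.70833126,  0.66418198, -1.1965392 ],
       [ 0.        ,  0.        ,  0.        ,  1.        ]])}
top {'fx': 478.1540840208795, 'fy': 478.1540840208795, 'cx': 278.3222682445255, 'cy': 215.85284667648077, 'extrinsics': array([[ 0.01937908, -0.99980675, -0.00330371,  0.00663365],
       [ 0.99338928,  0.01888054,  0.113231  , -0.60899606],
       [-0.11314674, -0.00547618,  0.9935632 , -0.94364019],
       [ 0.        ,  0.        ,  0.        ,  1.        ]])}
{'t': 0.1, 'eef_pos': array([ 0.29989607, -0.60411996,  0.23041432]), 'tool_rot': array([-7.91376045e-04,  9.73569259e-01,  2.28390478e-01, -2.46169772e-04]), 'gripper_width': 1.0029257238788984} 0.0187
```

View pics/scene0.png

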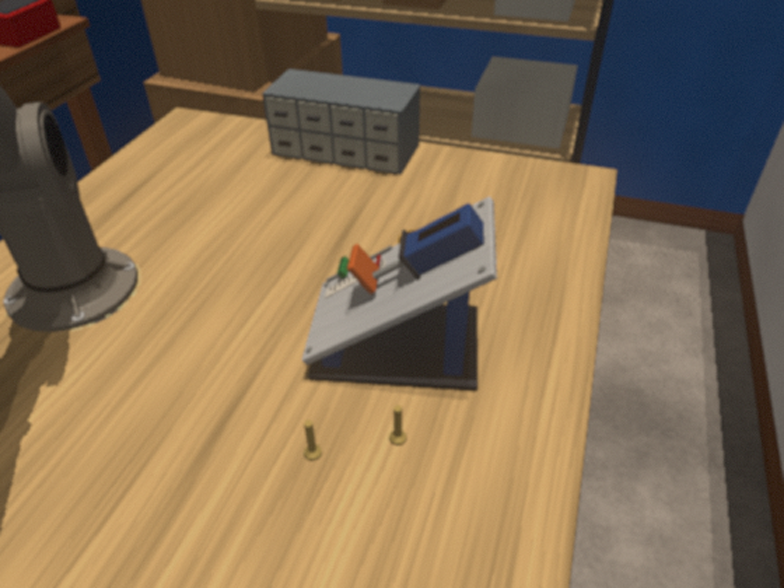

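View pics/top0.png

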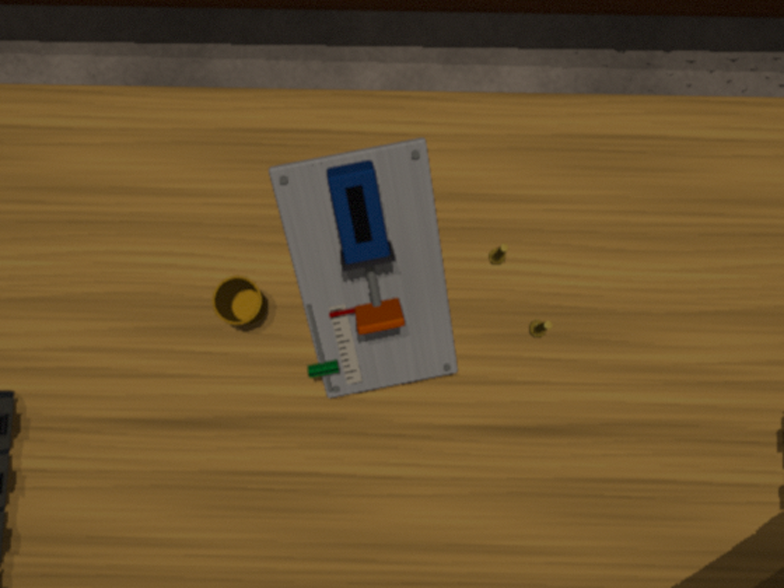

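Top view (1.4x): bed corners at (270,169), (425,139), (456,374), (328,398); paddle ~(380,316); pointer tip ~(331,313); clip ~(323,369); cup on the +y side, screws on the -y side. Next I fit the gauge pose and enlarge the clip.

```bash
cat > h.py <<'E'
import numpy as np
from scipy.spatial.transform import Rotation as R
from scipy.optimize import least_squares
def proj(c,P):
    p=np.c_[np.atleast_2d(P),np.ones(len(np.atleast_2d(P)))]@c["extrinsics"].T
    return np.c_[c["cx"]-c["fx"]*p[:,0]/p[:,2], c["cy"]+c["fy"]*p[:,1]/p[:,2]]
def bed(g):  # g=x,y,yaw -> rotation, origin of bed frame
    return (R.from_euler('z',g[2])*R.from_euler('y',-35,degrees=True)).as_matrix(), np.array([g[0],g[1],.15])
def towld(g,P): B,o=bed(g); return np.atleast_2d(P)@B.T+o
E
python3 - <<'E'
from station import bot, imaging
from h import *
import cv2
ct,cs=imaging.calibration("top"),imaging.calibration("scene")
C=np.array([[.16,.095,0],[.16,-.095,0],[-.18,-.095,0],[-.18,.095,0]])
ut=np.array([[270,169],[425,139],[456,374],[328,398]])/1.4
us=np.array([[490,200],[495,274],[306,357]])/1.4
f=lambda g:np.r_[(proj(ct,towld(g,C))-ut).ravel(),(proj(cs,towld(g,C[:3]))-us).ravel()]
s=least_squares(f,[.65,0,0]); print(s.x,np.degrees(s.x[2]),s.fun.round(1))
s=least_squares(lambda g:f(g)[:8],[.65,0,0]); print(s.x,np.degrees(s.x[2]),s.fun.round(1))
g=s.x; np.save("g.npy",g)
print("pred pointer, paddle top, clip0, clip50:",proj(ct,towld(g,[[-.04,.064,.0125],[-.04,0,.07],[-.09,.068,.018],[-.14,.068,.018]])).round(1))
im=imaging.read_camera("top"); im2=imaging.read_camera("scene")
a=cv2.resize(im[200:290,210:300,::-1],None,fx=6,fy=6,interpolation=cv2.INTER_CUBIC)
cv2.imwrite("pics/c.png",a)
cv2.imwrite("pics/s.png",cv2.resize(im2[155:235,210:300,::-1],None,fx=6,fy=6,interpolation=cv2.INTER_CUBIC))
E
```

```text
[0.63400133 0.04269942 0.20747461] 11.887419609545132 [-0.9 -1.4  1.5 -1.   1.2 -1.5 -1.1 -0.7  0.7 -4.4 -1.5 -1.7 -3.9  1.3]
[0.63190974 0.04294957 0.20910603] 11.980892988918567 [-1.2 -0.1  1.2  0.2  1.2 -0.6 -1.1  0.4]
pred pointer, paddle top, clip0, clip50: [[234.6 224.6]
 [272.  233.7]
 [237.9 249.3]
 [243.1 271. ]]
```

View pics/c.png

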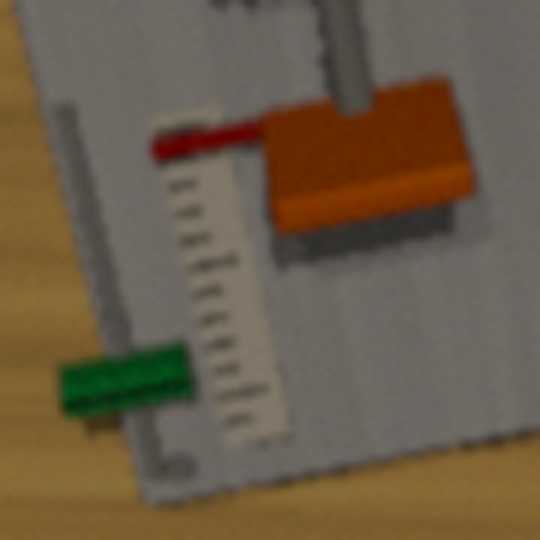

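View pics/s.png

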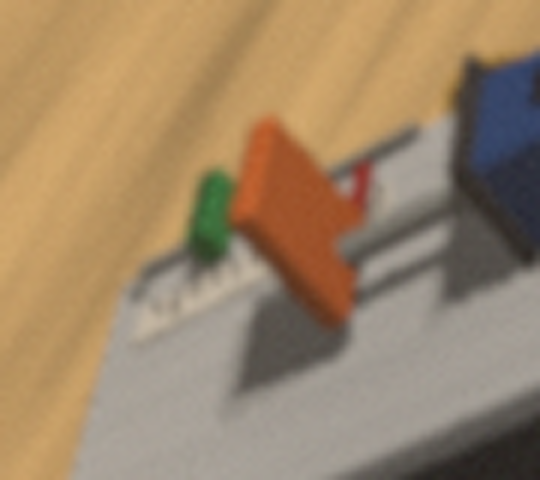

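Crop (6x from (210,200)): the pointer tip is at (155,147), which is px (235.8,224.5). The paddle top-strip centre is at px (272,233.8), so both agree with the fitted pose. The clip's inner end is at about (190,361–370). The tool can't be tilted, so I will pinch the paddle's 60 mm width along bed y with the tool vertical.

Run:
```python
from station import bot, imaging
from h import *
g=np.load("g.npy"); ct=imaging.calibration("top")
o=bot.get_obs(); q=o["tool_rot"]; Rt=R.from_quat([q[1],q[2],q[3],q[0]]).as_matrix()
p=towld(g,[-.04,0,.052])[0]; print("grip",p,"gauge",g)
print("tool x ang",np.degrees(np.arctan2(Rt[1,0],Rt[0,0])),"want",np.degrees(g[2]))
# frame shift after yaw aligned with gauge: tool x = gauge x, y = -gauge y, z down
c,s=np.cos(g[2]),np.sin(g[2]); A=np.array([[c,s,0],[s,-c,0],[0,0,-1]]).T
d=p-[0,0,.022]-o["eef_pos"]; print("shift in aligned tool axes cm",100*A@d, "in present", 100*Rt.T@d)
B=A if 0 else None
for m in (.02,.025,.03): # outline of clip top / mark, crop coordinates
    P=towld(g,[[-.09-m,.068,.018],[-.084-m,.068,.018],[-.096-m,.068,.018],[-.096-m,.068,.002],[-.09-m,.11,.018]])
    print(m,((proj(ct,P)-[210,200])*6).round(0).tolist())
```

```text
grip [0.57068113 0.02995637 0.16965285] gauge [0.63190974 0.04294957 0.20910603]
tool x ang 26.405292512872123 want 11.980892988918567
shift in aligned tool axes cm [ 39.64287275 -56.42103611   8.30232987] in present [ 52.44842473 -44.75756776   8.3511813 ]
0.02 [[180.0, 349.0], [176.0, 333.0], [184.0, 364.0], [182.0, 337.0], [49.0, 374.0]]
0.025 [[183.0, 362.0], [180.0, 346.0], [187.0, 377.0], [185.0, 350.0], [52.0, 387.0]]
0.03 [[186.0, 375.0], [183.0, 359.0], [190.0, 390.0], [188.0, 362.0], [56.0, 400.0]]
```

carry_out(
  targets=[
    [0, 0, -1.5, 7.2, 1],
    [0, 0, -1.5, 7.2, 1],
    [2.4, -3.4, 0, 0, 1],
    [2.4, -3.4, 0, 0, 1],
    [2.4, -3.4, 0, 0, 1],
    [2.4, -3.4, 0, 0, 1],
    [2.4, -3.4, 0, 0, 1],
    [2.4, -3.4, 0, 0, 1],
    [2.4, -3.4, 0, 0, 1],
    [2.4, -3.4, 0, 0, 1],
  ],
  force=60,
)

```text
t: 1.2
eef_pos: [0.4317, -0.297, 0.2613]
tool_rot: [0.0, 0.995, 0.105, 0.0]
contact_force: [0.3, -0.7, 0.8]
gripper_width: 0.999
grasp_force: 0.0
```

carry_out(
  targets=[
    [2.4, -3.4, 0, 0, 1],
    [2.4, -3.4, 0, 0, 1],
    [2.4, -3.4, 0, 0, 1],
    [2.4, -3.4, 0, 0, 1],
    [2.4, -3.4, 0, 0, 1],
    [2.4, -3.4, 0, 0, 1],
    [2.4, -3.4, 0, 0, 1],
    [0, 0, 0, 0, 1],
    [0, 0, 0, 0, 1],
  ],
)

```text
t: 2.1
eef_pos: [0.5462, -0.0299, 0.261]
tool_rot: [-0.0, 0.994, 0.106, -0.0]
contact_force: [-0.3, -0.9, -0.1]
gripper_width: 1.0
grasp_force: 0.0
```

```bash
cat > st.py <<'E'
from station import bot, imaging
from h import *
def st(slide=0,dz=.022):
    g=np.load("g.npy"); o=bot.get_obs(); q=o["tool_rot"]; Rt=R.from_quat([q[1],q[2],q[3],q[0]]).as_matrix()
    p=towld(g,[-.04-slide,0,.052])[0]-[0,0,dz]
    print("t",o["t"],"tcp",o["eef_pos"].round(4),"xang",np.degrees(np.arctan2(Rt[1,0],Rt[0,0])).round(2),"tilt z",Rt[:,2].round(3))
    print("to go cm",(100*Rt.T@(p-o["eef_pos"])).round(2),"F",np.round(o["contact_force"],1),"w",o["gripper_width"],"gf",o["grasp_force"])
    B,b=bed(g); print("tcp in bed mm",(1000*B.T@(o["eef_pos"]-b)).round(1))
E
python3 - <<'E'
from st import *
import cv2
st()
cv2.imwrite("pics/w1.png",imaging.read_camera("wrist")[:,:,::-1])
g=np.load("g.npy"); c=imaging.calibration("wrist"); print(proj(c,towld(g,[[-.04,.03,.07],[-.04,-.03,.07],[-.04,.064,.0125],[-.12,.068,.018],[-.18,.095,0],[-.18,-.095,0]])).round(0).tolist())
E
```

```text
t 2.1 tcp [ 0.5462 -0.0299  0.261 ] xang 12.15 tilt z [-0.001  0.    -1.   ]
to go cm [ 3.66 -5.34 11.34] F [-0.3 -0.9 -0.1] w 1.0001008349849678 gf 0.0
tcp in bed mm [-17.4 -53.5 147.7]
[[155.0, 182.0], [245.0, 182.0], [129.0, 129.0], [153.0, 202.0], [149.0, 224.0], [318.0, 224.0]]
```

View pics/w1.png

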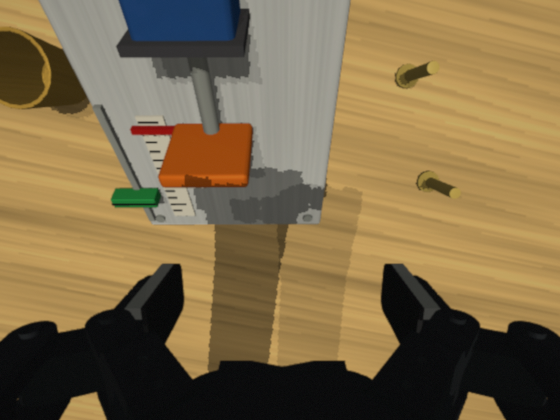

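The wrist view matches prediction within about 2 mm: the paddle top strip spans (160–250, 182), the pointer tip is at (131,130) and the clip at (136,197). Now I go over the paddle, descend and close.

carry_out(
  targets=[
    [1.8, -2.6, 0, 0, 1],
    [1.8, -2.6, 0, 0, 1],
    [0, 0, 2.5, 0, 1],
    [0, 0, 2.5, 0, 1],
    [0, 0, 2.5, 0, 1],
    [0, 0, 2.0, 0, 1],
    [0, 0, 1.8, 0, 1],
    [0, 0, 0, 0, 1],
  ],
)

```text
t: 2.95
eef_pos: [0.5686, 0.0251, 0.1459]
tool_rot: [0.0, 0.995, 0.103, -0.003]
contact_force: [0.2, -0.6, 0.2]
gripper_width: 1.004
grasp_force: 0.0
```

Run:
```python
from st import *
import cv2
st()
cv2.imwrite("pics/w2.png",imaging.read_camera("wrist")[:,:,::-1])
```

```text
t 2.95 tcp [0.5686 0.0251 0.1459] xang 11.85 tilt z [-0.005 -0.001 -1.   ]
to go cm [ 0.31 -0.44 -0.18] F [ 0.2 -0.6  0.2] w 1.0038107738761057 gf 0.0
tcp in bed mm [-56.2  -4.4  34.3]
```

View pics/w2.png

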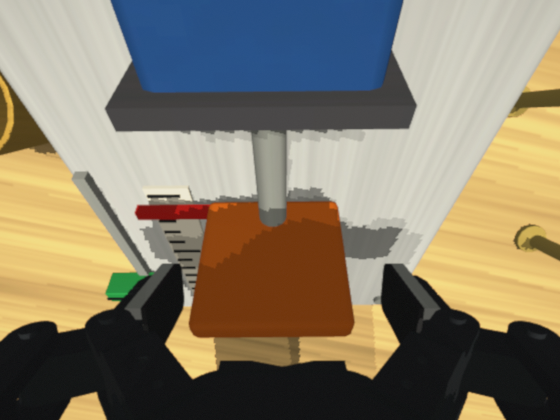

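The paddle top strip is centred at column 271 and the fingers at 283, so I need about 4 mm more towards +y, which agrees with the state. Correct, then close.

carry_out(
  targets=[
    [0.3, -0.4, 0, 0, 1],
    [0, 0, 0, 0, 0.5],
    [0, 0, 0, 0, 0],
    [0, 0, 0, 0, -1],
    [0, 0, 0, 0, -1],
    [0, 0, 0, 0, -1],
    [0, 0, 0, 0, -1],
    [0, 0, 0, 0, -1],
  ],
  force=70,
)

```text
t: 3.8
eef_pos: [0.5734, 0.0302, 0.1499]
tool_rot: [0.001, 0.995, 0.104, 0.001]
contact_force: [-2.3, -3.5, 7.3]
gripper_width: 0.684
grasp_force: 74.2
```

Run:
```python
from st import *
st()
```

```text
t 3.8 tcp [0.5734 0.0302 0.1499] xang 11.97 tilt z [ 0.002 -0.002 -1.   ]
to go cm [-0.27 -0.04  0.23] F [-2.3 -3.5  7.3] w 0.6841933435622823 gf 74.16850805282593
tcp in bed mm [-49.1  -0.3  34.3]
```

carry_out(
  targets=[
    [-0.41, 0, 0.29, 0, -1],
    [-0.82, 0, 0.57, 0, -1],
    [-0.82, 0, 0.57, 0, -1],
    [-0.82, 0, 0.57, 0, -1],
    [-0.82, 0, 0.57, 0, -1],
    [-0.82, 0, 0.57, 0, -1],
    [-0.82, 0, 0.57, 0, -1],
    [-0.82, 0, 0.57, 0, -1],
    [-0.41, 0, 0.29, 0, -1],
    [0, 0, 0, 0, -1],
    [0, 0, 0, 0, -1],
  ],
)

```text
t: 4.9
eef_pos: [0.5118, 0.0167, 0.1056]
tool_rot: [0.001, 0.995, 0.104, 0.003]
contact_force: [-0.2, -5.8, 16.9]
gripper_width: 0.686
grasp_force: 75.1
```

Run:
```python
from st import *
import cv2
st(.08)
w=imaging.read_camera("wrist")[:,:,::-1]; t=imaging.read_camera("top")[:,:,::-1]
cv2.imwrite("pics/w3.png",w)
st(.08)
```

```text
t 4.9 tcp [0.5118 0.0167 0.1056] xang 11.97 tilt z [ 0.007 -0.002 -1.   ]
to go cm [-0.52 -0.07  0.38] F [-0.2 -5.8 16.9] w 0.6861372571030017 gf 75.06534934043884
tcp in bed mm [-126.2   -0.7   34.2]
t 5.0 tcp [0.5119 0.0167 0.1057] xang 11.96 tilt z [ 0.007 -0.002 -1.   ]
to go cm [-0.53 -0.08  0.39] F [ 0.  -5.6 15.2] w 0.6862315694070217 gf 75.09217143058777
tcp in bed mm [-126.    -0.7   34.2]
```

View pics/w3.png

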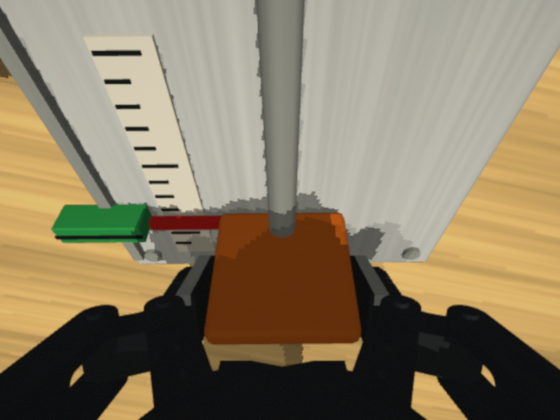

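The pointer (red bar, row ~223 at col 150) is just above the clip's black line, whose inner end is at ~(148,238). I compare their bed x along the camera rays.

Run:
```python
from st import *
g=np.load("g.npy"); c=imaging.calibration("wrist")
def bx(px,z):
    s=least_squares(lambda v:(proj(c,towld(g,[v[0],v[1],z]))-px)[0],[-.12,.066]); return (s.x*1000).round(1)
print("pointer z10,12.5,15",bx([150,223],.010),bx([150,223],.0125),bx([150,223],.015)); print("mark z18",bx([148,238],.018))
print("edge of scale check: top tick (90,53)-(140,52)",bx([115,52.5],.001),bx([160,166],.001))
for m in(.03,.033,.036):print(m,proj(c,towld(g,[-.09-m,.068,.018])).round(1))
print(proj(c,towld(g,[-.117,.064,.0125])).round(1))
```

```text
pointer z10,12.5,15 [-122.8   66.2] [-119.6   64.6] [-116.4   63. ]
mark z18 [-124.6   65.7]
edge of scale check: top tick (90,53)-(140,52) [-41.   55.4] [-92.2  54.6]
0.03 [[140.4 232.5]]
0.033 [[142.4 236.1]]
0.036 [[144.3 239.6]]
[[149.6 219.8]]
```

carry_out(
  targets=[
    [-0.22, 0, 0.16, 0, -1],
    [-0.22, 0, 0.16, 0, -1],
    [0, 0, 0, 0, -1],
    [0, 0, 0, 0, -1],
    [0, 0, 0, 0, -1],
  ],
)

```text
t: 5.5
eef_pos: [0.5076, 0.0158, 0.1026]
tool_rot: [0.001, 0.995, 0.104, 0.003]
contact_force: [-0.5, -4.8, 17.4]
gripper_width: 0.686
grasp_force: 75.4
```

Run:
```python
from st import *
import cv2
st(.083)
w=imaging.read_camera("wrist")[:,:,::-1]; t=imaging.read_camera("top")[:,:,::-1]; s=imaging.read_camera("scene")[:,:,::-1]
k=dict(interpolation=cv2.INTER_CUBIC)
a=cv2.resize(w[160:280,40:240],(800,480),**k)
cv2.imwrite("pics/w4.png",a)
g=np.load("g.npy"); c=imaging.calibration("wrist")
for m in(.030,.033,.036):print(m,((proj(c,towld(g,[[-.09-m,.068,.018],[-.09-m,.064,.0125],[-.09-m,.064,.015]]))-[40,160])*4).round().tolist())
```

```text
t 5.5 tcp [0.5076 0.0158 0.1026] xang 11.97 tilt z [ 0.007 -0.002 -1.   ]
to go cm [-0.34 -0.08  0.25] F [-0.5 -4.8 17.4] w 0.6862143517821191 gf 75.35876870155334
tcp in bed mm [-131.4   -0.8   34.1]
0.03 [[386.0, 263.0], [432.0, 227.0], [427.0, 243.0]]
0.033 [[395.0, 279.0], [440.0, 242.0], [435.0, 259.0]]
0.036 [[403.0, 293.0], [447.0, 257.0], [442.0, 274.0]]
```

View pics/w4.png

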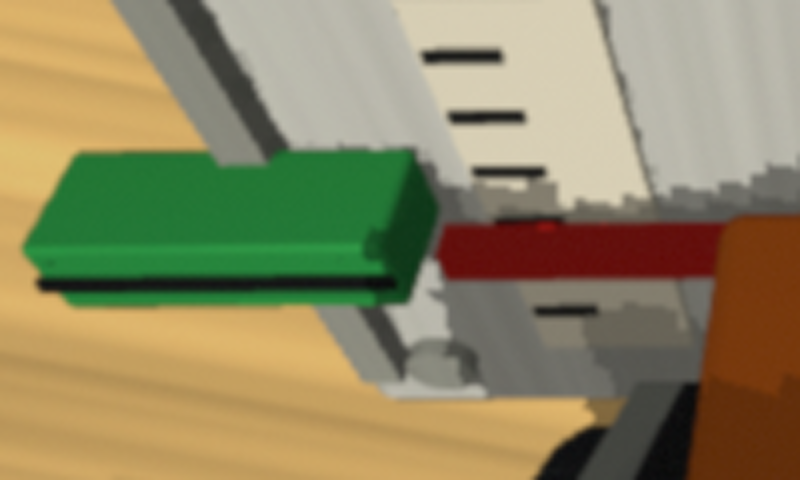

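The mark's inner end at (395,283) gives clip ≈ 0.034. The pointer's red bar spans rows 225–278 at its tip, which gives about 0.034–0.035, so they are aligned within about 1 mm. Hold for over 2 s.

carry_out(
  targets=[
    [0, 0, 0, 0, -1],
    [0, 0, 0, 0, -1],
    [0, 0, 0, 0, -1],
    [0, 0, 0, 0, -1],
    [0, 0, 0, 0, -1],
    [0, 0, 0, 0, -1],
    [0, 0, 0, 0, -1],
    [0, 0, 0, 0, -1],
    [0, 0, 0, 0, -1],
    [0, 0, 0, 0, -1],
    [0, 0, 0, 0, -1],
    [0, 0, 0, 0, -1],
  ],
)

```text
t: 6.85
eef_pos: [0.5076, 0.0158, 0.1026]
tool_rot: [0.001, 0.995, 0.104, 0.003]
contact_force: [0.2, -6.4, 17.7]
gripper_width: 0.69
grasp_force: 75.4
```

carry_out(
  targets=[
    [0, 0, 0, 0, -1],
    [0, 0, 0, 0, -1],
    [0, 0, 0, 0, -1],
    [0, 0, 0, 0, -1],
    [0, 0, 0, 0, -1],
    [0, 0, 0, 0, -1],
    [0, 0, 0, 0, -1],
    [0, 0, 0, 0, -1],
    [0, 0, 0, 0, -1],
    [0, 0, 0, 0, -1],
    [0, 0, 0, 0, -1],
    [0, 0, 0, 0, -1],
  ],
)

```text
t: 8.05
eef_pos: [0.5076, 0.0158, 0.1026]
tool_rot: [0.001, 0.995, 0.104, 0.003]
contact_force: [-0.7, -5.8, 18.5]
gripper_width: 0.687
grasp_force: 75.4
```

Run:
```python
from st import *
st(.083)
```

```text
t 8.05 tcp [0.5076 0.0158 0.1026] xang 11.97 tilt z [ 0.007 -0.002 -1.   ]
to go cm [-0.34 -0.07  0.25] F [-0.7 -5.8 18.5] w 0.6870619216904897 gf 75.35901188850403
tcp in bed mm [-131.4   -0.7   34.1]
```

carry_out(
  targets=[
    [0.33, 0, -0.23, 0, -1],
    [0.66, 0, -0.46, 0, -1],
    [0.66, 0, -0.46, 0, -1],
    [0.66, 0, -0.46, 0, -1],
    [0.66, 0, -0.46, 0, -1],
    [0.66, 0, -0.46, 0, -1],
    [0.66, 0, -0.46, 0, -1],
    [0.66, 0, -0.46, 0, -1],
    [0.66, 0, -0.46, 0, -1],
    [0.66, 0, -0.46, 0, -1],
    [0.33, 0, -0.23, 0, -1],
    [0, 0, 0, 0, -1],
  ],
)

```text
t: 9.25
eef_pos: [0.5704, 0.0295, 0.1477]
tool_rot: [0.001, 0.995, 0.104, 0.001]
contact_force: [-1.4, -3.7, 9.6]
gripper_width: 0.685
grasp_force: 74.4
```

Run:
```python
from st import *
st(0)
```

```text
t 9.25 tcp [0.5704 0.0295 0.1477] xang 11.98 tilt z [ 0.003 -0.002 -1.   ]
to go cm [ 0.04 -0.03  0.01] F [-1.4 -3.7  9.6] w 0.6854435094965529 gf 74.41709160804749
tcp in bed mm [-52.9  -0.3  34.3]
```

carry_out(
  targets=[
    [0.16, 0, -0.12, 0, -1],
    [0.16, 0, -0.12, 0, -1],
    [0.1, 0, -0.07, 0, -1],
    [0, 0, 0, 0, -1],
    [0, 0, 0, 0, -1],
    [0, 0, 0, 0, -1],
  ],
)

```text
t: 9.85
eef_pos: [0.5739, 0.0303, 0.1503]
tool_rot: [0.001, 0.995, 0.104, 0.001]
contact_force: [-0.8, -4.6, 7.4]
gripper_width: 0.688
grasp_force: 74.1
```

Run:
```python
from st import *
st(0)
```

```text
t 9.85 tcp [0.5739 0.0303 0.1503] xang 11.97 tilt z [ 0.002 -0.002 -1.   ]
to go cm [-0.32 -0.03  0.26] F [-0.8 -4.6  7.4] w 0.6875574886088528 gf 74.0568494796753
tcp in bed mm [-48.5  -0.3  34.3]
```

carry_out(
  targets=[
    [0.16, 0, -0.12, 0, -1],
    [0.08, 0, -0.06, 0, -1],
    [0, 0, 0, 0, -1],
    [0, 0, 0, 0, -1],
  ],
)

```text
t: 10.25
eef_pos: [0.5742, 0.0304, 0.1506]
tool_rot: [0.001, 0.995, 0.104, -0.001]
contact_force: [-5.6, -3.6, 3.0]
gripper_width: 0.689
grasp_force: 75.0
```

Run:
```python
from st import *
st(0)
```

```text
t 10.25 tcp [0.5742 0.0304 0.1506] xang 11.97 tilt z [-0.002 -0.003 -1.   ]
to go cm [-0.35 -0.03  0.3 ] F [-5.6 -3.6  3. ] w 0.6888727951284069 gf 74.96976971626282
tcp in bed mm [-48.   -0.3  34.4]
```

The slide is against its home stop. Release and retreat.

carry_out(
  targets=[
    [0, 0, 0, 0, 0.5],
    [0, 0, 0, 0, 0.8],
    [0, 0, 0, 0, 1],
    [0, 0, 0, 0, 1],
    [0, 0, 0, 0, 1],
    [-0.3, 0, -1, 0, 1],
    [-0.3, 0, -2, 0, 1],
    [0, 0, -3, 0, 1],
    [0, 0, -3, 0, 1],
    [0, 0, -3, 0, 1],
    [0, 0, -3, 0, 1],
    [0, 0, 0, 0, 1],
  ],
)

```text
t: 11.45
eef_pos: [0.5716, 0.0318, 0.3058]
tool_rot: [-0.0, 0.995, 0.105, 0.004]
contact_force: [0.6, 0.2, 0.5]
gripper_width: 0.998
grasp_force: 0.0
```

Run:
```python
from st import *
import cv2
st(0)
cv2.imwrite("pics/w5.png",imaging.read_camera("wrist")[:,:,::-1])
g=np.load("g.npy"); c=imaging.calibration("wrist"); print(proj(c,towld(g,[[-.04,.03,.07],[-.04,-.03,.07],[-.04,.064,.0125],[-.124,.068,.018]])).round(0).tolist())
```

```text
t 11.45 tcp [0.5716 0.0318 0.3058] xang 12.0 tilt z [ 0.009  0.001 -1.   ]
to go cm [-0.26  0.15 15.81] F [0.6 0.2 0.5] w 0.9983464802149579 gf 0.0
tcp in bed mm [ 39.1   1.6 162.8]
[[248.0, 218.0], [321.0, 218.0], [215.0, 169.0], [223.0, 228.0]]
```

View pics/w5.png

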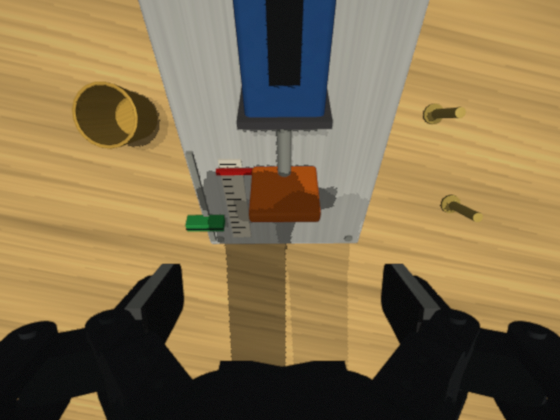

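The pointer tip is at (217,171), against (215,169) predicted for home. The clip, cup and screws look undisturbed, and the gripper is open and clear of everything.

```bash
python3 -c "
from station import bot
print(bot.hand_in())"
```

```text
the job is handed in; nothing more can be done
None
```

The pull check is done and handed in; no verdict came back: I held the pointer within about 1 mm of the clip's mark for over 2 s, eased the slide back to its home stop and let go, and the clip, cup and screws looked undisturbed in the last picture.

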